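# Turn a seat bracket over in a clamshell turnover fixture

### The arm

A 6-joint arm with a two-finger parallel gripper is mounted at the origin on the work surface. World frame = base frame: x ahead of the robot, y to its left, z up, the work surface at z = 0. Lengths are in mm, angles in rad, forces in N, time in s.
With the tool pointing down it reaches from about 300 to 775 mm from the base axis. Payload 14.6 kg.
Tool frame: the origin (TCP) lies on the front face of the gripper's body, between the roots of the fingers; the fingertips stand 97 mm ahead of it and the grasp point (between the pads) lies 78 mm ahead of it; z points along the fingers, y is the line along which they close (so a half turn about z gives the same grasp; the last joint's range is limited). The gripper opens to 94 mm and grips with 3 to 60 N. Pads are 16 mm wide; open, the fingers measure 119 mm over their backs; the gripper's body (75 mm by 177 mm) begins 78 mm behind the grasp point.
Start: joints at [1.239, 0.3, 1.521, -0, 1.321, -0.067], TCP at [143.942, 530.821, 302.646] pointing down, gripper open.
Joint ranges: [-3.03, 3.03], [-0.79, 2.21], [0.23, 2.52], [-1.04, 4.18], [0, 3.07], [-2.55, 2.55]. Speed limits (rad/s): [2.22, 2.22, 2.57, 3.14, 3.14, 3.14].

### API

Orientations are given as [roll, pitch, yaw] about the fixed x, y, z axes, in that order (R = Rz(yaw) Ry(pitch) Rx(roll)).
In Python, from cell import * gives the robot as it stands.
- The arm moves only by the tool carry_out, never from a script. Its arguments are lists of equal length, an entry for each row: "slide": the shift along the world's x, y, z scaled (see below), a list of three; "dr": the turn, a rotation vector about the world's x, y, z scaled (see below), a list of three; "gripper": the opening in per cent of the stroke, from 0 (shut) to 100 (fully open). A call has 1 to 10 rows; each row is the pose to reach, as a shift and turn from the pose commanded when the call began, turning the shorter way round; what a row does not reach only later rows make up. The controller multiplies each number of a shift by 0.25 m and each number of a turn by 360 degrees. A row lasts 1/12 s, in which the tool goes at most 41.7 mm and 7.16 degrees, less where a joint would pass 70% of its speed; a pose out of reach is approached as far as the arm can. A call with a number of a shift or a turn outside -1 to 1 is refused whole. A call with a gripper value outside its range is refused whole. The fingers move at their own pace and stop on an object; "newtons" is the grip in N (left out, the last holds). Time passes only in rows, so rows that repeat a pose let the fingers close. It gives the time, the measured TCP pose, the force, the opening and the grip force at its end, in the units of the state.
- read_state(): the state, without advancing time (a new reading comes with each control period).
- camera(name): name is "scene" or "top" or "wrist"; returns the picture (384x512x3 uint8, red, green, blue); there is no depth.
- camera_model(name): a dict with "vfov" (degrees; the focal length in pixels is half the picture's height over the tangent of half this angle, whatever the lens; pixels are square), "cx", "cy" (the principal point, pixels), "R" (3x3) and "t" (3): a world point X has camera coordinates R X + t. Camera axes: x right, y down, z forward; pixel columns grow to the right and rows downward; lengths in mm; the calibration is good to about 2 mm. A picture is of the moment at which its call begins: read the wrist's pose just before it. camera_model takes no time and is no camera call; for the wrist camera it gives the pose at the moment of the call.
- sign_off(): hands the job in; it is judged then, once.
The state is a dict: "clock": time; "joints": joint angles; "qd": joint speeds; "effort": joint torques, N m; "eef_pos": TCP position; "eef_rot": TCP orientation; "wrist_force": force on the tool from outside, world axes, zero at the start; "moment": the same for the moment, N m; "finger_gap": finger opening in mm; "finger_force": force on a finger pad.
Only numpy, scipy, OpenCV 4.12 (cv2) and the standard library are available. Lean on these libraries where they do the work, as an engineer would, in place of code of your own. Each camera call takes 0.05 s, during which the arm holds its last target. There are 200 camera calls.

### The job

Turn the channel bracket over with the hinged fixture: close the tray leaf right down over the bracket on the saddle leaf, swing the closed pair together all the way over to the tray's side, then swing the saddle leaf back down flat, so that the bracket is left lying in the tray with its open side up. Move the leaves smoothly without slamming, keep the bracket inside the fixture throughout, and leave the other things on the bench alone.

Things in the scene. Friction and masses are not known exactly. Their poses are not given: they have to be found in the camera images.
- turnover_base: Fixed fixture: base plate 260 x 270 x 10 mm. Origin: centre of its underside on the bench; x along the hinge line, saddle leaf on +y, tray leaf on -y, z up. Hinge posts at x +-108 mm, 68 mm high. Each leaf is a plate 184 mm long (x), from 14 to 114 mm from the hinge line; flat, its underside is 30 mm above the bench. The closed pair spans 27 mm above to 25 mm below hinge height
- hinge_mid (a point): Middle of the hinge line, 55 mm above the bench; axes as the base's
- saddle_leaf (a joint): Saddle leaf's angle: 0 = flat on its own (+y) side (as at the start), pi/2 upright, pi = swung fully over to the tray's (-y) side. Stiff hinge (0.4 N m): stays where left. 0.32 kg. Carries a black saddle block 118 x 54 mm, 29 mm tall, centred 66 mm from the hinge line, over which the bracket sits with 2 mm play, and two low end stops
- tray_leaf (a joint): Tray leaf's angle: 0 = flat on its own (-y) side, pi/2 upright, pi = closed fully over the saddle leaf (+y side). Stiffer hinge (0.75 N m): stays where left, also with the bracket in it; starts part way up, 0.5 to 1.5. 0.32 kg. Inner side: a shallow tray 138 x 72 mm inside with a black rim 15 mm high that fits around the bracket
- saddle_bar (a point): Middle of the saddle leaf's handle: round steel bar 12 mm thick, parallel to the hinge line and 160 mm from it (at hinge height when flat), 64 mm clear between its end arms, 40 mm free between bar and plate; 45 mm from the fixture's middle towards -x of the base. Axes as the base's at angle 0; they turn with the leaf
- tray_bar (a point): Middle of the tray leaf's handle: the same kind of bar, also 160 mm from the hinge line, but 45 mm from the middle towards +x of the base; so when the leaves are closed the two bars lie end to end, 10 mm apart, and either can be gripped alone. Axes as the base's at angle 0; they turn with the leaf
- tray_floor (a point): Centre of the tray's inner floor, on the tray leaf, 66 mm from the hinge line, 19 mm below the hinge height when the leaf is at 0; its z points out of the tray (up when the leaf is at 0)
- bracket: Loose pressed-steel U-channel bracket, 130 mm long (x) x 64 mm wide (y) x 35 mm high, walls 3 mm, ends open, about 0.35 kg. Origin: centre of its open side (plane of the flange edges); z points from the open side to the flat web, 35 mm away. It starts on the saddle leaf, open side down, z up; turned over, z points down and the origin is 35 mm above the tray floor
- hammer: Bystander: hammer lying on the bench, origin near its middle
- tote: Bystander: empty blue tote 160 x 120 x 70 mm, origin under its centre
- grease_can: Bystander: steel can, 66 mm diameter, 130 mm tall, origin under its centre
- wrench: Bystander: steel wrench lying on the bench, origin near its middle

How it is judged:
By the outcome, as a careful person would: the job done as asked, in the order asked, and still so for the second after the job is handed in, with the robot touching nothing.
It also fails if it takes over 72 s, if anything falls off the work surface, if the arm or the gripper's body presses on something with over 40 N, if the wrist force passes 120 N, or if a joint passes its speed limit or range.

## Working session

There is one attempt and no reset: what is moved stays moved. The work goes in short steps, Python scripts to look and compute and a tool call to move; the robot and the scene stay as the last step left them, time stands still between calls to the robot, and variables do not carry over. Pictures are saved under pics/ and viewed, at most 10 in all, crops included, and the job is handed in when it is done.

Besides the shell and the picture viewer there is one more tool, called after "Call:" as name(argument=value, ...) on one line, values as JSON. carry_out: Moves the arm, as the interface text tells. Its arguments: {"type":"object","properties":{"slide":{"type":"array","items":{"type":"array","items":{"type":"number","minimum":-1,"maximum":1}}},"dr":{"type":"array","items":{"type":"array","items":{"type":"number","minimum":-1,"maximum":1}}},"gripper":{"type":"array","items":{"type":"number"}},"newtons":{"type":"number"}},"required":["slide","dr","gripper"]}

```bash
mkdir -p pics; ls
python3 - <<'E'
from cell import *
import cv2,numpy as np
s=read_state();print({k:np.round(v,3).tolist() for k,v in s.items()})
for n in("scene","top"):
    cv2.imwrite(f"pics/{n}0.png",camera(n)[:,:,::-1])
    m=camera_model(n);print(n,m)
E
```

```text
pics
{'clock': 0.0, 'joints': [1.239, 0.301, 1.522, 0.0, 1.321, -0.067], 'qd': [-0.001, -0.001, -0.001, -0.001, 0.002, 0.001], 'effort': [0.0, -53.18, -35.273, 0.071, 0.024, -0.0], 'eef_pos': [143.882, 530.692, 302.061], 'eef_rot': [-3.14, -0.0, 2.877], 'wrist_force': [0.442, -0.372, -1.075], 'moment': [0.017, -0.004, 0.04], 'finger_force': 0.0, 'finger_gap': 93.914}
scene {'vfov': 44.83758648092967, 'cx': 255.50195419271284, 'cy': 195.2132401577264, 'R': array([[-0.68237644,  0.73095412,  0.00827451],
       [ 0.5672055 ,  0.53658288, -0.62478535],
       [-0.46112939, -0.42164546, -0.78075271]]), 't': array([ 311.96760033, -232.84857344, 1862.8611634 ])}
top {'vfov': 54.26837597153256, 'cx': 254.3504597671874, 'cy': 195.75781825799146, 'R': array([[ 0.02455045, -0.99934174,  0.02670901],
       [-0.99061205, -0.02791263, -0.13382318],
       [ 0.1344806 , -0.02317285, -0.99064524]]), 't': array([   2.25304874,  480.67386928, 1353.8794229 ])}
```

View pics/scene0.png

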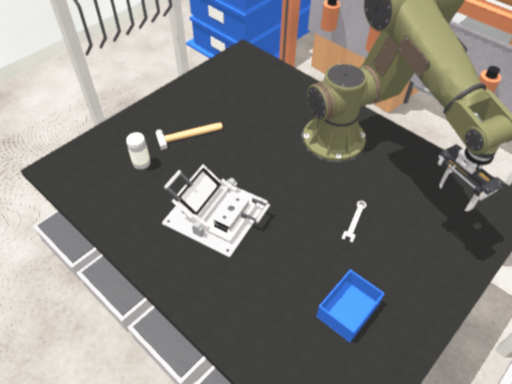

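View pics/top0.png

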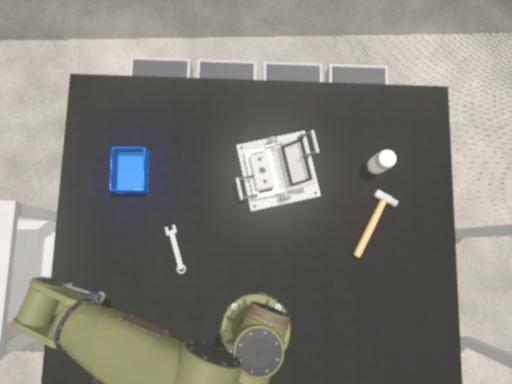

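The top view shows the fixture centred near (278,171). The saddle leaf is on the left (world +y), with its handle at (240,188). The tray is on the right, part way up, with its bar at (315,140). I'll zoom in for the corners.

Run:
```python
import cv2
i=cv2.imread("pics/top0.png")[120:220,225:330]
cv2.imwrite("pics/topc.png",cv2.resize(i,None,fx=6,fy=6,interpolation=cv2.INTER_CUBIC)[:600])
```

```text
(no output)
```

View pics/topc.png

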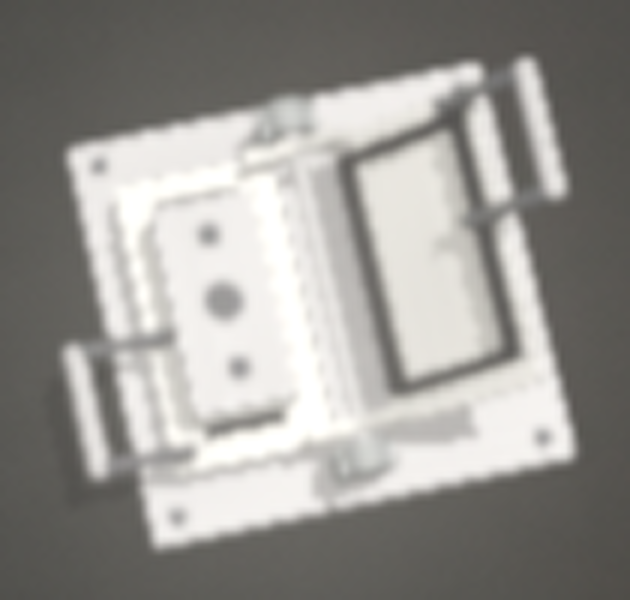

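```bash
cat > h.py <<'E'
from cell import *
import numpy as np
def ray(m,px):
    f=192/np.tan(np.radians(m["vfov"])/2)
    d=np.array([(px[0]-m["cx"])/f,(px[1]-m["cy"])/f,1.]); R=np.array(m["R"])
    return -R.T@np.array(m["t"]), R.T@d
def onz(m,px,z):
    o,d=ray(m,px); return o+d*(z-o[2])/d[2]
E
python3 - <<'E'
from h import *
m=camera_model("top")
c=lambda u,v:((u+.5)/6-.5+225,(v+.5)/6-.5+120)
P=[onz(m,c(*p),10) for p in [(68,150),(478,65),(577,458),(155,547)]]  # TL TR BR BL
print(np.round(P,1))
ctr=np.mean(P,0); xd=(P[0]+P[1]-P[2]-P[3])/2; yd=(P[0]+P[3]-P[1]-P[2])/2
yaw=(np.arctan2(xd[1],xd[0])+np.arctan2(-yd[0],yd[1]))/2
print(ctr,np.linalg.norm(xd),np.linalg.norm(yd),np.arctan2(xd[1],xd[0]),np.arctan2(-yd[0],yd[1]))
X=np.array([np.cos(yaw),np.sin(yaw),0]);Y=np.array([-X[1],X[0],0])
s=onz(m,c(86,412),55);print("saddle bar",s,[(s-ctr)@X,(s-ctr)@Y],"pred",ctr-45*X+160*Y)
o,d=ray(m,c(545,128))
k=(45-(o-ctr)@X)/(d@X);p=o+k*d;
for z in range(55,225,10):
    q=o+d*(z-o[2])/d[2]-ctr;print(z,round(q@X,1),round(q@Y,1),"r",round(np.hypot(q@Y,z-55),1),round(np.arctan2(z-55,-q@Y),3))
E
```

```text
[[ 679.    89.8   10. ]
 [ 743.7 -172.2   10. ]
 [ 489.9 -236.4   10. ]
 [ 426.5   27.7   10. ]]
[584.76948912 -72.7895777   10.        ] 260.8491097521207 270.74767976944304 0.24453788219518546 0.23884736964062134
saddle bar [503.38137376  72.37645617  55.        ] [np.float64(-44.27754092429973), np.float64(160.42662522466767)] pred [502.78202472  71.78931316  10.        ]
55 70.1 -155.7 r 155.7 0.0
65 67.7 -153.2 r 153.5 0.065
75 65.3 -150.6 r 151.9 0.132
85 62.9 -148.1 r 151.1 0.2
95 60.5 -145.6 r 151.0 0.268
105 58.1 -143.0 r 151.5 0.336
115 55.7 -140.5 r 152.8 0.404
125 53.3 -138.0 r 154.7 0.469
135 50.9 -135.4 r 157.3 0.534
145 48.5 -132.9 r 160.5 0.595
155 46.1 -130.4 r 164.3 0.654
165 43.7 -127.9 r 168.7 0.71
175 41.3 -125.3 r 173.5 0.764
185 38.9 -122.8 r 178.8 0.814
195 36.5 -120.3 r 184.6 0.861
205 34.1 -117.7 r 190.7 0.905
215 31.7 -115.2 r 197.2 0.947
```

Call:
carry_out(slide=[[0.034, -0.048, 0], [0.103, -0.144, 0.002], [0.18, -0.25, 0.004], [0.255, -0.356, 0.005], [0.33, -0.462, 0.006], [0.406, -0.568, 0.007], [0.482, -0.674, 0.008], [0.55, -0.77, 0.01], [0.62, -0.866, 0.01], [0.688, -0.963, 0.01]], dr=[[0, 0, 0.004], [0, 0, 0.012], [0, 0, 0.021], [0, 0, 0.03], [0, 0, 0.039], [0, 0, 0.048], [0, 0, 0.056], [0, 0, 0.064], [0, 0, 0.072], [0, 0, 0.0805]], gripper=[32, 32, 32, 32, 32, 32, 32, 32, 32, 32])

```text
clock: 0.93
eef_pos: [316.5, 288.7, 305.1]
eef_rot: [-3.141, -0.0, -2.898]
wrist_force: [0.3, 0.2, 1.4]
finger_gap: 31.7
finger_force: 0.0
```

Call:
carry_out(slide=[[0.069, -0.096, 0], [0.138, -0.193, 0.002], [0.206, -0.289, 0.004], [0.275, -0.385, 0.005], [0.344, -0.482, 0.006], [0.413, -0.578, 0.007], [0.482, -0.674, 0.008], [0.55, -0.77, 0.01], [0.62, -0.866, 0.01], [0.688, -0.963, 0.01]], dr=[[0, 0, 0], [0, 0, 0], [0, 0, 0], [0, 0, 0], [0, 0, 0], [0, 0, 0], [0, 0, 0], [0, 0, 0], [0, 0, 0], [0, 0, 0]], gripper=[32, 32, 32, 32, 32, 32, 32, 32, 32, 32])

```text
clock: 1.77
eef_pos: [488.5, 47.9, 307.5]
eef_rot: [3.142, -0.0, -2.901]
wrist_force: [-0.1, -0.1, 0.7]
finger_gap: 30.0
finger_force: 0.0
```

Call:
carry_out(slide=[[0.072, -0.1, 0], [0.144, -0.2, 0.002], [0.216, -0.3, 0.004], [0.288, -0.4, 0.005], [0.36, -0.5, 0.006], [0.43, -0.6, 0.007], [0.5, -0.7, 0.008], [0.57, -0.8, 0.01], [0.63, -0.886, 0.01], [0.67, -0.94, 0.01]], dr=[[0, 0, 0], [0, 0, 0], [0, 0, 0], [0, 0, 0], [0, 0, 0], [0, 0, 0], [0, 0, 0], [0, 0, 0], [0, 0, 0], [0, 0, 0]], gripper=[32, 32, 32, 32, 32, 32, 32, 32, 32, 32])

```text
clock: 2.6
eef_pos: [656.1, -187.9, 309.1]
eef_rot: [3.141, -0.001, -2.902]
wrist_force: [0.1, -0.4, 0.4]
finger_gap: 30.1
finger_force: 0.0
```

Run:
```python
from h import *
import cv2
s=read_state();print({k:np.round(v,3).tolist() for k,v in s.items()})
m=camera_model("wrist");print(m)
cv2.imwrite("pics/w1.png",camera("wrist")[:,:,::-1])
```

```text
{'clock': 2.6, 'joints': [-0.333, 0.604, 1.072, -0.0, 1.467, -2.143], 'qd': [-0.15, 0.375, -0.575, 0.005, 0.201, -0.155], 'effort': [0.302, -73.525, -34.459, -0.076, -0.263, 0.102], 'eef_pos': [656.107, -187.908, 309.133], 'eef_rot': [3.141, -0.001, -2.902], 'wrist_force': [0.064, -0.443, 0.434], 'moment': [0.067, -0.01, 0.004], 'finger_force': 0.0, 'finger_gap': 30.102}
{'vfov': 68.67002168319338, 'cx': 252.2719508837644, 'cy': 188.80478994146608, 'R': array([[-0.23788363,  0.97129312,  0.00102673],
       [ 0.94354412,  0.23083637,  0.23756909],
       [ 0.23051222,  0.05748257, -0.9713701 ]]), 't': array([ 338.28507661, -600.85209394,  256.51822479])}
```

View pics/w1.png

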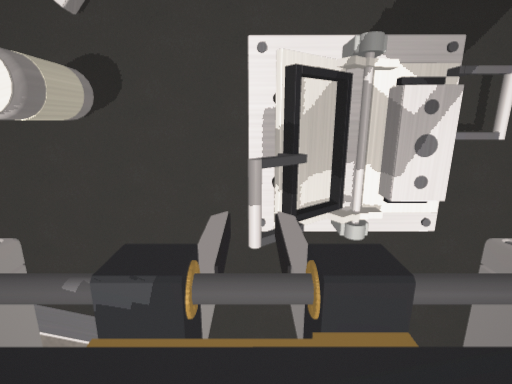

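Wrist view: the tray bar runs (255,160) to (255,248), and the fingertips straddle column 253. I'll work out the fine offset.

Run:
```python
from h import *
m=camera_model("wrist");s=read_state();print(np.round(s["eef_pos"],1),s["clock"])
mt=camera_model("top")
o,d=ray(m,(255,204));o2,d2=ray(mt,((545.5)/6-.5+225,128.5/6-.5+120))
A=np.c_[d,-d2];k=np.linalg.lstsq(A,o2-o,rcond=None)[0];p,q=o+k[0]*d,o2+k[1]*d2
print("tri",p,q)
c=np.array([584.8,-72.8,55]);X=np.array([.971,.239,0]);Y=np.array([-.239,.971,0])
for r in((p+q)/2,onz(m,(255,204),145)): print(r,(r-c)@X,(r-c)@Y,r[2]-55)
```

```text
[ 656.7 -189.4  308.7] 2.65
tri [ 655.7796059  -187.06045721  161.13963253] [ 658.69194386 -187.03694975  161.98925751]
[ 657.23577488 -187.04870348  161.56444502] 43.029697277537814 -128.2476412757291 106.56444501709734
[ 660.47734316 -185.73167108  145.        ] 46.49203082457412 -127.74353763112575 90.0
```

Call:
carry_out(slide=[[0.003, 0.001, -0.03], [0.006, 0.003, -0.09], [0.01, 0.006, -0.16], [0.01, 0.006, -0.22], [0.01, 0.006, -0.28], [0.01, 0.006, -0.32], [0.01, 0.006, -0.33], [0.01, 0.006, -0.33], [0.01, 0.006, -0.33], [0.01, 0.006, -0.33]], dr=[[0, 0, 0], [0, 0, 0], [0, 0, 0], [0, 0, 0], [0, 0, 0], [0, 0, 0], [0, 0, 0], [0, 0, 0], [0, 0, 0], [0, 0, 0]], gripper=[32, 32, 32, 32, 32, 32, 32, 0, 0, 0], newtons=30)

```text
clock: 3.48
eef_pos: [658.2, -184.2, 228.8]
eef_rot: [-3.141, 0.001, -2.9]
wrist_force: [2.3, -7.8, -0.2]
finger_gap: 13.5
finger_force: 4.8
```

Call:
carry_out(slide=[[0, 0, 0], [0, 0, 0], [0, 0, 0], [0, 0, 0]], dr=[[0, 0, 0], [0, 0, 0], [0, 0, 0], [0, 0, 0]], gripper=[0, 0, 0, 0])

```text
clock: 3.82
eef_pos: [658.3, -184.8, 229.0]
eef_rot: [-3.14, 0.002, -2.901]
wrist_force: [1.4, -5.9, 4.8]
finger_gap: 10.7
finger_force: 30.0
```

Run:
```python
from h import *
import cv2
s=read_state();print({k:np.round(v,3).tolist() for k,v in s.items()})
c=np.array([584.8,-72.8,133]);X=np.array([.971,.239,0]);Y=np.array([-.239,.971,0])
r=np.array(s["eef_pos"])-c;print(r@X,r@Y,r[2],np.hypot(r@Y,r[2]))
cv2.imwrite("pics/w2.png",camera("wrist")[:,:,::-1])
```

```text
{'clock': 3.817, 'joints': [-0.327, 0.66, 1.169, -0.001, 1.31, -2.138], 'qd': [0.002, 0.001, -0.001, 0.002, 0.001, 0.001], 'effort': [3.032, -68.648, -31.765, 1.031, 0.876, 0.014], 'eef_pos': [658.258, -184.783, 229.001], 'eef_rot': [-3.14, 0.002, -2.901], 'wrist_force': [1.442, -5.938, 4.763], 'moment': [-0.961, -0.24, 0.057], 'finger_force': 30.002, 'finger_gap': 10.711}
44.564070986799486 -126.292375512751 96.00078297088746 158.63768292457232
```

View pics/w2.png

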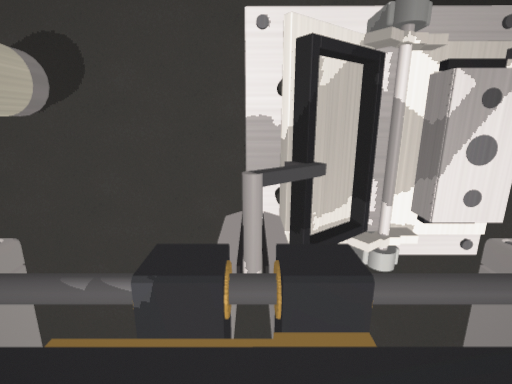

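The bar is gripped at (252,240) in the wrist view, with a gap of about 11 mm and 30 N. Next I'll calculate the closing arc, with the tool kept pointing down and the bar turning in the pads.

```bash
cat >> h.py <<'E'
C=np.array([584.8,-72.8,133.]);X=np.array([.971,.239,0]);Y=np.array([-.239,.971,0]);Z=np.array([0,0,1.])
def arc(cmd,xo,a0,a1,n,R=160):   # a = angle about the hinge measured from -y side up
    cmd=np.array(cmd,float);k=np.arange(1,n+1)/n
    A=a0+(a1-a0)*(1-np.cos(np.pi*k))/2
    for i in range(0,n,10):
        T=[np.round((C+xo*X-R*np.cos(a)*Y+R*np.sin(a)*Z-cmd)/250,3) for a in A[i:i+10]]
        print([t.tolist() for t in T]);cmd=cmd+250*T[-1]
        print("  end cmd",np.round(cmd,2),"angle",round(A[min(i+9,n-1)],3))
E
python3 - <<'E'
from h import *
arc([658.44,-184.18,227.65],45,.645,3.155,60)
E
```

```text
[[0.002, -0.007, 0.007], [0.002, -0.005, 0.01], [0.001, -0.002, 0.014], [-0.0, 0.002, 0.02], [-0.002, 0.008, 0.028], [-0.003, 0.016, 0.037], [-0.006, 0.025, 0.047], [-0.008, 0.035, 0.059], [-0.011, 0.048, 0.072], [-0.015, 0.061, 0.086]]
  end cmd [ 654.69 -168.93  249.15] angle 0.813
[[-0.004, 0.016, 0.015], [-0.008, 0.034, 0.031], [-0.013, 0.053, 0.046], [-0.018, 0.075, 0.062], [-0.024, 0.098, 0.078], [-0.03, 0.124, 0.094], [-0.037, 0.151, 0.109], [-0.044, 0.181, 0.123], [-0.052, 0.212, 0.136], [-0.06, 0.245, 0.147]]
  end cmd [ 639.69 -107.68  285.9 ] angle 1.272
[[-0.008, 0.034, 0.01], [-0.017, 0.071, 0.018], [-0.026, 0.108, 0.024], [-0.036, 0.146, 0.027], [-0.045, 0.185, 0.028], [-0.055, 0.225, 0.027], [-0.065, 0.265, 0.023], [-0.075, 0.305, 0.016], [-0.085, 0.344, 0.006], [-0.094, 0.383, -0.006]]
  end cmd [616.19 -11.93 284.4 ] angle 1.9
[[-0.01, 0.039, -0.015], [-0.019, 0.076, -0.032], [-0.028, 0.111, -0.052], [-0.036, 0.145, -0.074], [-0.044, 0.178, -0.098], [-0.051, 0.208, -0.123], [-0.058, 0.236, -0.15], [-0.065, 0.262, -0.178], [-0.07, 0.286, -0.207], [-0.076, 0.307, -0.237]]
  end cmd [597.19  64.82 225.15] angle 2.528
[[-0.005, 0.02, -0.03], [-0.009, 0.037, -0.06], [-0.012, 0.052, -0.089], [-0.016, 0.064, -0.118], [-0.018, 0.075, -0.147], [-0.02, 0.085, -0.174], [-0.022, 0.092, -0.2], [-0.024, 0.098, -0.225], [-0.025, 0.103, -0.248], [-0.026, 0.107, -0.27]]
  end cmd [590.69  91.57 157.65] angle 2.987
[[-0.001, 0.002, -0.02], [-0.001, 0.004, -0.038], [-0.001, 0.005, -0.054], [-0.002, 0.006, -0.068], [-0.002, 0.007, -0.08], [-0.002, 0.007, -0.09], [-0.002, 0.007, -0.097], [-0.002, 0.007, -0.103], [-0.002, 0.007, -0.106], [-0.002, 0.007, -0.107]]
  end cmd [590.19  93.32 130.9 ] angle 3.155
```

Call:
carry_out(slide=[[0.002, -0.007, 0.007], [0.002, -0.005, 0.01], [0.001, -0.002, 0.014], [0, 0.002, 0.02], [-0.002, 0.008, 0.028], [-0.003, 0.016, 0.037], [-0.006, 0.025, 0.047], [-0.008, 0.035, 0.059], [-0.011, 0.048, 0.072], [-0.015, 0.061, 0.086]], dr=[[0, 0, 0], [0, 0, 0], [0, 0, 0], [0, 0, 0], [0, 0, 0], [0, 0, 0], [0, 0, 0], [0, 0, 0], [0, 0, 0], [0, 0, 0]], gripper=[0, 0, 0, 0, 0, 0, 0, 0, 0, 0])

```text
clock: 4.7
eef_pos: [654.2, -168.6, 248.7]
eef_rot: [3.141, -0.0, -2.9]
wrist_force: [6.5, 0.7, -10.2]
finger_gap: 11.3
finger_force: 30.0
```

Call:
carry_out(slide=[[-0.004, 0.016, 0.015], [-0.008, 0.034, 0.031], [-0.013, 0.053, 0.046], [-0.018, 0.075, 0.062], [-0.024, 0.098, 0.078], [-0.03, 0.124, 0.094], [-0.037, 0.151, 0.109], [-0.044, 0.181, 0.123], [-0.052, 0.212, 0.136], [-0.06, 0.245, 0.147]], dr=[[0, 0, 0], [0, 0, 0], [0, 0, 0], [0, 0, 0], [0, 0, 0], [0, 0, 0], [0, 0, 0], [0, 0, 0], [0, 0, 0], [0, 0, 0]], gripper=[0, 0, 0, 0, 0, 0, 0, 0, 0, 0])

```text
clock: 5.53
eef_pos: [639.4, -108.5, 287.6]
eef_rot: [-3.138, 0.002, -2.901]
wrist_force: [3.0, -7.6, 3.2]
finger_gap: 11.0
finger_force: 30.0
```

Forces are low, so I'll continue.

Call:
carry_out(slide=[[-0.008, 0.034, 0.01], [-0.017, 0.071, 0.018], [-0.026, 0.108, 0.024], [-0.036, 0.146, 0.027], [-0.045, 0.185, 0.028], [-0.055, 0.225, 0.027], [-0.065, 0.265, 0.023], [-0.075, 0.305, 0.016], [-0.085, 0.344, 0.006], [-0.094, 0.383, -0.006]], dr=[[0, 0, 0], [0, 0, 0], [0, 0, 0], [0, 0, 0], [0, 0, 0], [0, 0, 0], [0, 0, 0], [0, 0, 0], [0, 0, 0], [0, 0, 0]], gripper=[0, 0, 0, 0, 0, 0, 0, 0, 0, 0])

```text
clock: 6.37
eef_pos: [615.9, -12.2, 286.3]
eef_rot: [-3.139, 0.003, -2.901]
wrist_force: [3.3, -5.1, 4.1]
finger_gap: 11.2
finger_force: 30.0
```

Call:
carry_out(slide=[[-0.01, 0.039, -0.015], [-0.019, 0.076, -0.032], [-0.028, 0.111, -0.052], [-0.036, 0.145, -0.074], [-0.044, 0.178, -0.098], [-0.051, 0.208, -0.123], [-0.058, 0.236, -0.15], [-0.065, 0.262, -0.178], [-0.07, 0.286, -0.207], [-0.076, 0.307, -0.237]], dr=[[0, 0, 0], [0, 0, 0], [0, 0, 0], [0, 0, 0], [0, 0, 0], [0, 0, 0], [0, 0, 0], [0, 0, 0], [0, 0, 0], [0, 0, 0]], gripper=[0, 0, 0, 0, 0, 0, 0, 0, 0, 0])

```text
clock: 7.2
eef_pos: [596.9, 65.4, 225.1]
eef_rot: [-3.141, 0.001, -2.901]
wrist_force: [6.4, -3.3, 3.4]
finger_gap: 10.9
finger_force: 30.0
```

Call:
carry_out(slide=[[-0.005, 0.02, -0.03], [-0.009, 0.037, -0.06], [-0.012, 0.052, -0.089], [-0.016, 0.064, -0.118], [-0.018, 0.075, -0.147], [-0.02, 0.085, -0.174], [-0.022, 0.092, -0.2], [-0.024, 0.098, -0.225], [-0.025, 0.103, -0.248], [-0.026, 0.107, -0.27]], dr=[[0, 0, 0], [0, 0, 0], [0, 0, 0], [0, 0, 0], [0, 0, 0], [0, 0, 0], [0, 0, 0], [0, 0, 0], [0, 0, 0], [0, 0, 0]], gripper=[0, 0, 0, 0, 0, 0, 0, 0, 0, 0])

```text
clock: 8.03
eef_pos: [590.3, 91.8, 157.2]
eef_rot: [-3.142, 0.001, -2.901]
wrist_force: [4.5, -1.9, 3.7]
finger_gap: 10.8
finger_force: 30.0
```

Call:
carry_out(slide=[[-0.001, 0.002, -0.02], [-0.001, 0.004, -0.038], [-0.001, 0.005, -0.054], [-0.002, 0.006, -0.068], [-0.002, 0.007, -0.08], [-0.002, 0.007, -0.09], [-0.002, 0.007, -0.097], [-0.002, 0.007, -0.103], [-0.002, 0.007, -0.106], [-0.002, 0.007, -0.107]], dr=[[0, 0, 0], [0, 0, 0], [0, 0, 0], [0, 0, 0], [0, 0, 0], [0, 0, 0], [0, 0, 0], [0, 0, 0], [0, 0, 0], [0, 0, 0]], gripper=[0, 0, 0, 0, 0, 0, 0, 0, 0, 0])

```text
clock: 8.87
eef_pos: [589.8, 93.9, 130.7]
eef_rot: [3.141, 0.001, -2.9]
wrist_force: [5.0, 3.1, 4.3]
finger_gap: 10.9
finger_force: 30.0
```

Run:
```python
from h import *
import cv2
s=read_state();print({k:np.round(s[k],3).tolist() for k in("clock","eef_pos","wrist_force","moment","qd","finger_gap")})
r=np.array(s["eef_pos"])-C;print(r@X,r@Y,r[2])
a=camera("wrist");b=camera("scene")
cv2.imwrite("pics/w3.png",np.vstack([a,cv2.resize(b[150:260,150:297],(512,384))[:216]])[:,:,::-1])
```

```text
{'clock': 8.867, 'eef_pos': [589.76, 93.891, 130.745], 'wrist_force': [5.003, 3.12, 4.297], 'moment': [0.466, -0.856, -0.033], 'qd': [-0.003, 0.003, 0.002, 0.0, -0.004, 0.0], 'finger_gap': 10.9}
44.65477963171472 160.6713894656682 -2.2548586151041548
```

View pics/w3.png

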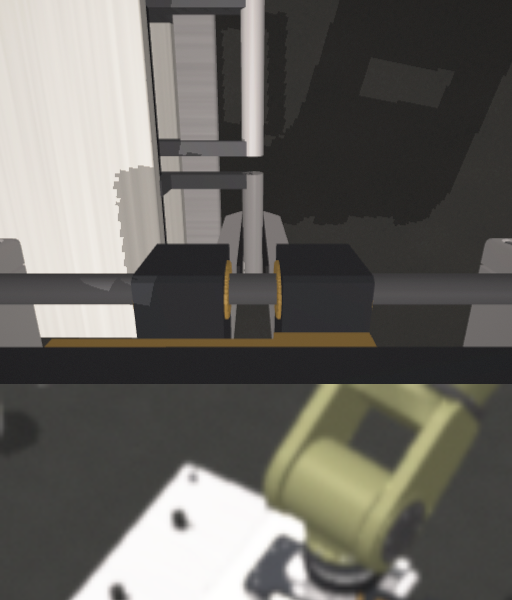

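The bars are end to end in line, tray bar at column 253 and saddle bar at 254. A small extra press will confirm it's fully closed.

Call:
carry_out(slide=[[0, 0, -0.003], [0, 0, -0.006], [0, 0, -0.009], [0, 0, -0.012], [0, 0, -0.014], [0, 0, -0.014], [0, 0, -0.014]], dr=[[0, 0, 0], [0, 0, 0], [0, 0, 0], [0, 0, 0], [0, 0, 0], [0, 0, 0], [0, 0, 0]], gripper=[0, 0, 0, 0, 0, 0, 0])

```text
clock: 9.55
eef_pos: [589.9, 93.9, 129.0]
eef_rot: [3.141, 0.001, -2.9]
wrist_force: [-3.6, 2.0, 21.9]
finger_gap: 11.2
finger_force: 30.0
```

Contact with the stop is confirmed at 22 N, so the pair is closed. I'll release and move over to the saddle bar.

Call:
carry_out(slide=[[0, 0, 0.008], [0, 0, 0.012], [0, 0, 0.012], [0, 0, 0.012], [0, 0, 0.012], [0, 0, 0.04], [0, 0, 0.1], [0, 0, 0.16], [0, 0, 0.2], [0, 0, 0.21]], dr=[[0, 0, 0], [0, 0, 0], [0, 0, 0], [0, 0, 0], [0, 0, 0], [0, 0, 0], [0, 0, 0], [0, 0, 0], [0, 0, 0], [0, 0, 0]], gripper=[0, 32, 32, 32, 32, 32, 32, 32, 32, 32])

```text
clock: 10.38
eef_pos: [590.2, 93.3, 182.0]
eef_rot: [-3.141, 0.003, -2.901]
wrist_force: [0.2, 0.7, 0.1]
finger_gap: 30.0
finger_force: 0.0
```

Call:
carry_out(slide=[[-0.06, -0.015, 0], [-0.17, -0.042, 0], [-0.28, -0.069, 0], [-0.349, -0.086, 0], [-0.349, -0.086, -0.02], [-0.349, -0.086, -0.07], [-0.349, -0.086, -0.12], [-0.349, -0.086, -0.17], [-0.349, -0.086, -0.19], [-0.349, -0.086, -0.19]], dr=[[0, 0, 0], [0, 0, 0], [0, 0, 0], [0, 0, 0], [0, 0, 0], [0, 0, 0], [0, 0, 0], [0, 0, 0], [0, 0, 0], [0, 0, 0]], gripper=[32, 32, 32, 32, 32, 32, 32, 32, 32, 32])

```text
clock: 11.22
eef_pos: [502.3, 71.8, 131.1]
eef_rot: [3.141, -0.002, -2.901]
wrist_force: [-0.3, 0.4, 0.1]
finger_gap: 30.2
finger_force: 0.0
```

Call:
carry_out(slide=[[0, 0, 0], [0, 0, 0], [0, 0, 0], [0, 0, 0], [0, 0, 0], [0, 0, 0]], dr=[[0, 0, 0], [0, 0, 0], [0, 0, 0], [0, 0, 0], [0, 0, 0], [0, 0, 0]], gripper=[0, 0, 0, 0, 0, 0], newtons=45)

```text
clock: 11.72
eef_pos: [502.6, 72.4, 133.0]
eef_rot: [3.141, 0.001, -2.901]
wrist_force: [-0.9, 5.3, 0.7]
finger_gap: 10.5
finger_force: 45.0
```

Run:
```python
from h import *
import cv2
s=read_state();print({k:np.round(s[k],3).tolist() for k in("clock","joints","eef_pos","wrist_force","moment","finger_gap")})
r=np.array(s["eef_pos"])-C;print(r@X,r@Y,r[2])
cv2.imwrite("pics/w4.png",camera("wrist")[:,:,::-1])
arc([502.94,71.82,132.4],-45,np.pi,-.015,70)
```

```text
{'clock': 11.717, 'joints': [0.071, 0.421, 1.795, 0.001, 0.924, -1.742], 'eef_pos': [502.596, 72.366, 132.978], 'wrist_force': [-0.893, 5.266, 0.68], 'moment': [1.017, 0.111, 0.002], 'finger_gap': 10.464}
-45.12509072567633 160.6029708943318 -0.02249978378904416
[[-0.0, -0.0, 0.003], [-0.0, -0.0, 0.006], [-0.0, -0.0, 0.012], [-0.0, -0.0, 0.019], [-0.0, -0.001, 0.028], [-0.0, -0.001, 0.039], [0.0, -0.002, 0.052], [0.0, -0.003, 0.067], [0.001, -0.005, 0.083], [0.002, -0.008, 0.102]]
  end cmd [503.44  69.82 157.9 ] angle 2.985
[[0.0, -0.003, 0.02], [0.002, -0.008, 0.042], [0.003, -0.013, 0.066], [0.005, -0.02, 0.09], [0.007, -0.029, 0.116], [0.009, -0.039, 0.144], [0.012, -0.051, 0.172], [0.016, -0.064, 0.2], [0.019, -0.08, 0.229], [0.024, -0.099, 0.259]]
  end cmd [509.44  45.07 222.65] angle 2.547
[[0.005, -0.02, 0.029], [0.011, -0.043, 0.058], [0.017, -0.068, 0.086], [0.023, -0.095, 0.114], [0.031, -0.125, 0.14], [0.039, -0.157, 0.165], [0.047, -0.191, 0.188], [0.056, -0.227, 0.209], [0.065, -0.265, 0.228], [0.075, -0.305, 0.244]]
  end cmd [528.19 -31.18 283.65] angle 1.915
[[0.01,
[... 466 characters left out ...]
259, -0.19], [0.07, -0.282, -0.22], [0.075, -0.302, -0.249]]
  end cmd [ 573.19 -213.68  220.65] angle 0.579
[[0.004, -0.017, -0.03], [0.008, -0.033, -0.059], [0.011, -0.046, -0.088], [0.014, -0.058, -0.116], [0.016, -0.068, -0.144], [0.018, -0.076, -0.17], [0.02, -0.082, -0.195], [0.021, -0.087, -0.218], [0.022, -0.092, -0.24], [0.023, -0.095, -0.26]]
  end cmd [ 578.94 -237.43  155.65] angle 0.141
[[0.001, -0.002, -0.019], [0.001, -0.004, -0.036], [0.001, -0.005, -0.051], [0.001, -0.005, -0.064], [0.002, -0.006, -0.075], [0.002, -0.006, -0.084], [0.002, -0.006, -0.091], [0.002, -0.006, -0.096], [0.002, -0.006, -0.099], [0.002, -0.006, -0.1]]
  end cmd [ 579.44 -238.93  130.65] angle -0.015
```

View pics/w4.png

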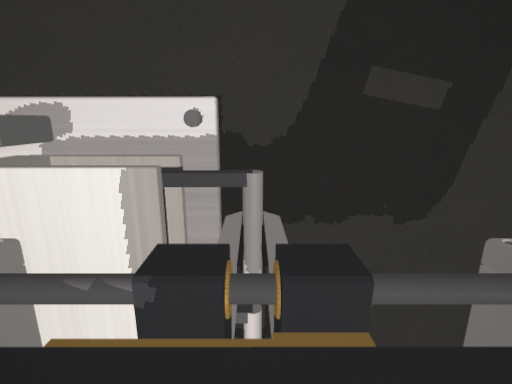

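The saddle bar is gripped alone at (254,230). Now I'll swing the closed pair over.

Call:
carry_out(slide=[[0, 0, 0.003], [0, 0, 0.006], [0, 0, 0.012], [0, 0, 0.019], [0, -0.001, 0.028], [0, -0.001, 0.039], [0, -0.002, 0.052], [0, -0.003, 0.067], [0.001, -0.005, 0.083], [0.002, -0.008, 0.102]], dr=[[0, 0, 0], [0, 0, 0], [0, 0, 0], [0, 0, 0], [0, 0, 0], [0, 0, 0], [0, 0, 0], [0, 0, 0], [0, 0, 0], [0, 0, 0]], gripper=[0, 0, 0, 0, 0, 0, 0, 0, 0, 0])

```text
clock: 12.6
eef_pos: [502.9, 70.5, 157.6]
eef_rot: [3.14, 0.0, -2.901]
wrist_force: [5.3, 7.1, -12.0]
finger_gap: 10.7
finger_force: 45.0
```

Call:
carry_out(slide=[[0.0, -0.003, 0.02], [0.002, -0.008, 0.042], [0.003, -0.013, 0.066], [0.005, -0.02, 0.09], [0.007, -0.029, 0.116], [0.009, -0.039, 0.144], [0.012, -0.051, 0.172], [0.016, -0.064, 0.2], [0.019, -0.08, 0.229], [0.024, -0.099, 0.259]], dr=[[0, 0, 0], [0, 0, 0], [0, 0, 0], [0, 0, 0], [0, 0, 0], [0, 0, 0], [0, 0, 0], [0, 0, 0], [0, 0, 0], [0, 0, 0]], gripper=[0, 0, 0, 0, 0, 0, 0, 0, 0, 0])

```text
clock: 13.43
eef_pos: [508.7, 46.9, 223.0]
eef_rot: [3.137, 0.001, -2.9]
wrist_force: [-0.2, 20.0, -2.7]
finger_gap: 10.6
finger_force: 45.0
```

Call:
carry_out(slide=[[0.005, -0.02, 0.029], [0.011, -0.043, 0.058], [0.017, -0.068, 0.086], [0.023, -0.095, 0.114], [0.031, -0.125, 0.14], [0.039, -0.157, 0.165], [0.047, -0.191, 0.188], [0.056, -0.227, 0.209], [0.065, -0.265, 0.228], [0.075, -0.305, 0.244]], dr=[[0, 0, 0], [0, 0, 0], [0, 0, 0], [0, 0, 0], [0, 0, 0], [0, 0, 0], [0, 0, 0], [0, 0, 0], [0, 0, 0], [0, 0, 0]], gripper=[0, 0, 0, 0, 0, 0, 0, 0, 0, 0])

```text
clock: 14.27
eef_pos: [527.6, -29.1, 287.0]
eef_rot: [3.138, 0.004, -2.899]
wrist_force: [-10.0, 18.2, 22.2]
finger_gap: 10.7
finger_force: 45.0
```

Call:
carry_out(slide=[[0.01, -0.041, 0.013], [0.021, -0.083, 0.024], [0.031, -0.126, 0.032], [0.042, -0.17, 0.036], [0.053, -0.214, 0.037], [0.064, -0.258, 0.035], [0.074, -0.302, 0.03], [0.085, -0.345, 0.022], [0.095, -0.387, 0.011], [0.105, -0.428, -0.003]], dr=[[0, 0, 0], [0, 0, 0], [0, 0, 0], [0, 0, 0], [0, 0, 0], [0, 0, 0], [0, 0, 0], [0, 0, 0], [0, 0, 0], [0, 0, 0]], gripper=[0, 0, 0, 0, 0, 0, 0, 0, 0, 0])

```text
clock: 15.1
eef_pos: [554.0, -137.9, 283.9]
eef_rot: [3.14, 0.001, -2.9]
wrist_force: [-1.8, 5.4, 6.9]
finger_gap: 10.5
finger_force: 45.0
```

Call:
carry_out(slide=[[0.01, -0.039, -0.017], [0.019, -0.077, -0.036], [0.028, -0.113, -0.058], [0.037, -0.147, -0.082], [0.044, -0.178, -0.107], [0.052, -0.208, -0.134], [0.058, -0.235, -0.162], [0.064, -0.259, -0.19], [0.07, -0.282, -0.22], [0.075, -0.302, -0.249]], dr=[[0, 0, 0], [0, 0, 0], [0, 0, 0], [0, 0, 0], [0, 0, 0], [0, 0, 0], [0, 0, 0], [0, 0, 0], [0, 0, 0], [0, 0, 0]], gripper=[0, 0, 0, 0, 0, 0, 0, 0, 0, 0])

```text
clock: 15.93
eef_pos: [572.5, -213.5, 220.8]
eef_rot: [3.14, -0.0, -2.901]
wrist_force: [-4.0, 3.4, 3.3]
finger_gap: 10.5
finger_force: 45.0
```

Call:
carry_out(slide=[[0.004, -0.017, -0.03], [0.008, -0.033, -0.059], [0.011, -0.046, -0.088], [0.014, -0.058, -0.116], [0.016, -0.068, -0.144], [0.018, -0.076, -0.17], [0.02, -0.082, -0.195], [0.021, -0.087, -0.218], [0.022, -0.092, -0.24], [0.023, -0.095, -0.26]], dr=[[0, 0, 0], [0, 0, 0], [0, 0, 0], [0, 0, 0], [0, 0, 0], [0, 0, 0], [0, 0, 0], [0, 0, 0], [0, 0, 0], [0, 0, 0]], gripper=[0, 0, 0, 0, 0, 0, 0, 0, 0, 0])

```text
clock: 16.77
eef_pos: [578.2, -237.0, 155.8]
eef_rot: [3.14, -0.001, -2.901]
wrist_force: [-4.2, 4.9, 4.3]
finger_gap: 10.6
finger_force: 45.0
```

Call:
carry_out(slide=[[0.001, -0.002, -0.019], [0.001, -0.004, -0.036], [0.001, -0.005, -0.051], [0.001, -0.005, -0.064], [0.002, -0.006, -0.075], [0.002, -0.006, -0.084], [0.002, -0.006, -0.091], [0.002, -0.006, -0.096], [0.002, -0.006, -0.099], [0.002, -0.006, -0.1]], dr=[[0, 0, 0], [0, 0, 0], [0, 0, 0], [0, 0, 0], [0, 0, 0], [0, 0, 0], [0, 0, 0], [0, 0, 0], [0, 0, 0], [0, 0, 0]], gripper=[0, 0, 0, 0, 0, 0, 0, 0, 0, 0])

```text
clock: 17.6
eef_pos: [578.7, -238.5, 132.1]
eef_rot: [3.141, -0.001, -2.901]
wrist_force: [-10.9, 6.6, 16.7]
finger_gap: 10.6
finger_force: 45.0
```

Call:
carry_out(slide=[[0, 0, -0.003], [0, 0, -0.006], [0, 0, -0.009], [0, 0, -0.012], [0, 0, -0.014], [0, 0, -0.014]], dr=[[0, 0, 0], [0, 0, 0], [0, 0, 0], [0, 0, 0], [0, 0, 0], [0, 0, 0]], gripper=[0, 0, 0, 0, 0, 0])

```text
clock: 18.1
eef_pos: [578.9, -238.5, 131.6]
eef_rot: [3.141, 0.0, -2.9]
wrist_force: [-23.4, 12.8, 43.4]
finger_gap: 10.6
finger_force: 45.0
```

Run:
```python
from h import *
import cv2
s=read_state();print({k:np.round(s[k],3).tolist() for k in("clock","joints","eef_pos","wrist_force","moment","finger_gap")})
r=np.array(s["eef_pos"])-C;print(r@X,r@Y,r[2])
cv2.imwrite("pics/w5.png",camera("wrist")[:,:,::-1])
arc([579.44,-238.93,127.15],-45,-.01,3.155,70)
```

```text
{'clock': 18.1, 'joints': [-0.449, 0.645, 1.438, 0.0, 1.058, -2.262], 'eef_pos': [578.887, -238.528, 131.616], 'wrist_force': [-23.42, 12.8, 43.367], 'moment': [2.561, 4.511, 0.012], 'finger_gap': 10.63}
-45.35045915570669 -159.50910259417427 -1.3841780669726518
[[-0.0, 0.0, 0.018], [-0.0, 0.0, 0.021], [-0.0, 0.0, 0.026], [-0.0, 0.0, 0.033], [-0.0, 0.0, 0.042], [-0.001, 0.001, 0.053], [-0.001, 0.001, 0.067], [-0.001, 0.003, 0.082], [-0.001, 0.004, 0.098], [-0.002, 0.007, 0.117]]
  end cmd [ 578.94 -237.18  156.4 ] angle 0.147
[[-0.001, 0.003, 0.02], [-0.002, 0.007, 0.042], [-0.003, 0.013, 0.066], [-0.005, 0.019, 0.091], [-0.007, 0.028, 0.117], [-0.009, 0.038, 0.144], [-0.012, 0.049, 0.172], [-0.016, 0.063, 0.201], [-0.019, 0.079, 0.231], [-0.024, 0.097, 0.26]]
  end cmd [ 572.94 -212.93  221.4 ] angle 0.586
[[-0.005, 0.02, 0.03], [-0.01, 0.042, 0.059], [-0.017, 0.067, 0.088], [-0.023, 0.095, 0.115], [-0.031, 0.124, 0.142], [-0.038, 0.156, 0.167], [-0.047, 0.19, 0.191], [-0.056, 0.227, 0.212], [-0.065, 0.264, 0.231], [-0.075, 0.304, 0.248]]
  end cmd [ 554.19 -136.93  283.4 ] angle 1.
[... 465 characters left out ...]
.065, 0.261, -0.19], [-0.07, 0.283, -0.219], [-0.075, 0.303, -0.249]]
  end cmd [509.19  46.07 220.9 ] angle 2.559
[[-0.004, 0.018, -0.029], [-0.008, 0.034, -0.059], [-0.012, 0.048, -0.088], [-0.015, 0.059, -0.116], [-0.017, 0.069, -0.143], [-0.019, 0.077, -0.169], [-0.021, 0.084, -0.194], [-0.022, 0.089, -0.218], [-0.023, 0.093, -0.24], [-0.024, 0.097, -0.26]]
  end cmd [503.19  70.32 155.9 ] angle 2.998
[[-0.0, 0.002, -0.019], [-0.001, 0.004, -0.036], [-0.001, 0.005, -0.051], [-0.001, 0.005, -0.064], [-0.001, 0.006, -0.075], [-0.001, 0.006, -0.084], [-0.001, 0.006, -0.091], [-0.001, 0.006, -0.096], [-0.001, 0.006, -0.099], [-0.001, 0.006, -0.1]]
  end cmd [502.94  71.82 130.9 ] angle 3.155
```

View pics/w5.png

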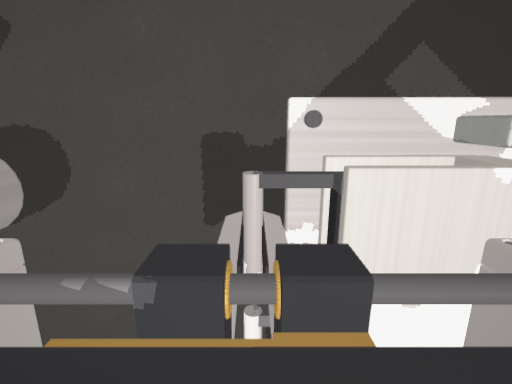

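The pair is hard down on the tray side: 43 N, with the bars in line at (254,230) and (255,320). Now I'll swing the saddle leaf back.

Call:
carry_out(slide=[[0, 0, 0.006], [0, 0, 0.012], [0, 0, 0.019], [0, 0, 0.028], [0, 0, 0.039], [-0.001, 0.001, 0.052], [-0.001, 0.001, 0.067], [-0.001, 0.003, 0.082], [-0.001, 0.004, 0.098], [-0.002, 0.007, 0.117]], dr=[[0, 0, 0], [0, 0, 0], [0, 0, 0], [0, 0, 0], [0, 0, 0], [0, 0, 0], [0, 0, 0], [0, 0, 0], [0, 0, 0], [0, 0, 0]], gripper=[0, 0, 0, 0, 0, 0, 0, 0, 0, 0])

```text
clock: 18.98
eef_pos: [578.2, -236.9, 156.1]
eef_rot: [3.14, -0.001, -2.9]
wrist_force: [-2.1, 4.9, -6.7]
finger_gap: 10.9
finger_force: 45.0
```

Run:
```python
from h import *
import cv2
a=camera("wrist");b=camera("scene")
cv2.imwrite("pics/w6.png",np.vstack([a[80:],cv2.resize(b[150:260,150:297],(512,383))[:290]])[:,:,::-1])
```

```text
(no output)
```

View pics/w6.png

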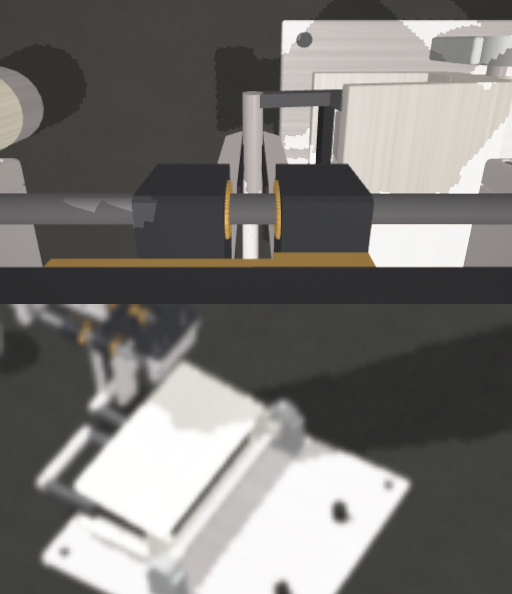

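The saddle leaf is lifting while the tray stays flat, with its bar at (65,455) in the lower inset. I'll continue.

Call:
carry_out(slide=[[-0.001, 0.003, 0.02], [-0.002, 0.007, 0.042], [-0.003, 0.013, 0.066], [-0.005, 0.019, 0.091], [-0.007, 0.028, 0.117], [-0.009, 0.038, 0.144], [-0.012, 0.049, 0.172], [-0.016, 0.063, 0.201], [-0.019, 0.079, 0.231], [-0.024, 0.097, 0.26]], dr=[[0, 0, 0], [0, 0, 0], [0, 0, 0], [0, 0, 0], [0, 0, 0], [0, 0, 0], [0, 0, 0], [0, 0, 0], [0, 0, 0], [0, 0, 0]], gripper=[0, 0, 0, 0, 0, 0, 0, 0, 0, 0])

```text
clock: 19.92
eef_pos: [572.3, -213.1, 222.5]
eef_rot: [-3.14, 0.0, -2.901]
wrist_force: [-2.6, -4.4, -4.1]
finger_gap: 10.9
finger_force: 45.0
```

Call:
carry_out(slide=[[-0.005, 0.02, 0.03], [-0.01, 0.042, 0.059], [-0.017, 0.067, 0.088], [-0.023, 0.095, 0.115], [-0.031, 0.124, 0.142], [-0.038, 0.156, 0.167], [-0.047, 0.19, 0.191], [-0.056, 0.227, 0.212], [-0.065, 0.264, 0.231], [-0.075, 0.304, 0.248]], dr=[[0, 0, 0], [0, 0, 0], [0, 0, 0], [0, 0, 0], [0, 0, 0], [0, 0, 0], [0, 0, 0], [0, 0, 0], [0, 0, 0], [0, 0, 0]], gripper=[0, 0, 0, 0, 0, 0, 0, 0, 0, 0])

```text
clock: 20.75
eef_pos: [554.3, -137.9, 287.1]
eef_rot: [-3.136, 0.005, -2.901]
wrist_force: [1.3, -6.3, 6.9]
finger_gap: 11.0
finger_force: 45.0
```

Call:
carry_out(slide=[[-0.01, 0.041, 0.013], [-0.02, 0.084, 0.024], [-0.031, 0.127, 0.032], [-0.042, 0.17, 0.037], [-0.053, 0.215, 0.038], [-0.063, 0.259, 0.037], [-0.074, 0.302, 0.032], [-0.085, 0.346, 0.024], [-0.095, 0.388, 0.013], [-0.105, 0.429, -0.001]], dr=[[0, 0, 0], [0, 0, 0], [0, 0, 0], [0, 0, 0], [0, 0, 0], [0, 0, 0], [0, 0, 0], [0, 0, 0], [0, 0, 0], [0, 0, 0]], gripper=[0, 0, 0, 0, 0, 0, 0, 0, 0, 0])

```text
clock: 21.58
eef_pos: [527.6, -28.6, 283.7]
eef_rot: [-3.141, 0.002, -2.9]
wrist_force: [5.9, -2.0, 1.5]
finger_gap: 10.8
finger_force: 45.0
```

Call:
carry_out(slide=[[-0.01, 0.039, -0.017], [-0.019, 0.077, -0.036], [-0.028, 0.113, -0.058], [-0.037, 0.147, -0.081], [-0.045, 0.179, -0.106], [-0.052, 0.209, -0.133], [-0.058, 0.236, -0.161], [-0.065, 0.261, -0.19], [-0.07, 0.283, -0.219], [-0.075, 0.303, -0.249]], dr=[[0, 0, 0], [0, 0, 0], [0, 0, 0], [0, 0, 0], [0, 0, 0], [0, 0, 0], [0, 0, 0], [0, 0, 0], [0, 0, 0], [0, 0, 0]], gripper=[0, 0, 0, 0, 0, 0, 0, 0, 0, 0])

```text
clock: 22.42
eef_pos: [508.6, 46.8, 220.4]
eef_rot: [-3.142, 0.001, -2.9]
wrist_force: [6.0, -2.8, 2.8]
finger_gap: 10.5
finger_force: 45.0
```

Call:
carry_out(slide=[[-0.004, 0.018, -0.029], [-0.008, 0.034, -0.059], [-0.012, 0.048, -0.088], [-0.015, 0.059, -0.116], [-0.017, 0.069, -0.143], [-0.019, 0.077, -0.169], [-0.021, 0.084, -0.194], [-0.022, 0.089, -0.218], [-0.023, 0.093, -0.24], [-0.024, 0.097, -0.26]], dr=[[0, 0, 0], [0, 0, 0], [0, 0, 0], [0, 0, 0], [0, 0, 0], [0, 0, 0], [0, 0, 0], [0, 0, 0], [0, 0, 0], [0, 0, 0]], gripper=[0, 0, 0, 0, 0, 0, 0, 0, 0, 0])

```text
clock: 23.25
eef_pos: [502.7, 70.7, 155.4]
eef_rot: [-3.141, 0.001, -2.901]
wrist_force: [6.6, -5.0, 0.8]
finger_gap: 10.5
finger_force: 45.0
```

Call:
carry_out(slide=[[0, 0.002, -0.019], [-0.001, 0.004, -0.036], [-0.001, 0.005, -0.051], [-0.001, 0.005, -0.064], [-0.001, 0.006, -0.075], [-0.001, 0.006, -0.084], [-0.001, 0.006, -0.091], [-0.001, 0.006, -0.096], [-0.001, 0.006, -0.099], [-0.001, 0.006, -0.1]], dr=[[0, 0, 0], [0, 0, 0], [0, 0, 0], [0, 0, 0], [0, 0, 0], [0, 0, 0], [0, 0, 0], [0, 0, 0], [0, 0, 0], [0, 0, 0]], gripper=[0, 0, 0, 0, 0, 0, 0, 0, 0, 0])

```text
clock: 24.08
eef_pos: [502.3, 72.3, 130.7]
eef_rot: [3.141, 0.0, -2.901]
wrist_force: [2.8, 4.9, 3.8]
finger_gap: 10.6
finger_force: 45.0
```

Call:
carry_out(slide=[[0, 0, -0.003], [0, 0, -0.006], [0, 0, -0.009], [0, 0, -0.012], [0, 0, -0.014], [0, 0, -0.014]], dr=[[0, 0, 0], [0, 0, 0], [0, 0, 0], [0, 0, 0], [0, 0, 0], [0, 0, 0]], gripper=[0, 0, 0, 0, 0, 0])

```text
clock: 24.58
eef_pos: [502.6, 72.4, 129.9]
eef_rot: [3.141, 0.001, -2.901]
wrist_force: [-13.4, 2.5, 40.9]
finger_gap: 11.1
finger_force: 45.0
```

The saddle leaf is flat and at its stop. Release, lift and clear.

Call:
carry_out(slide=[[0, 0, 0.008], [0, 0, 0.012], [0, 0, 0.012], [0, 0, 0.012], [0, 0, 0.012], [0, 0, 0.04], [0, 0, 0.12], [0, 0, 0.24], [0, 0, 0.36], [0, 0, 0.48]], dr=[[0, 0, 0], [0, 0, 0], [0, 0, 0], [0, 0, 0], [0, 0, 0], [0, 0, 0], [0, 0, 0], [0, 0, 0], [0, 0, 0], [0, 0, 0]], gripper=[0, 32, 32, 32, 32, 32, 32, 32, 32, 32])

```text
clock: 25.42
eef_pos: [502.1, 71.8, 249.0]
eef_rot: [3.141, -0.001, -2.901]
wrist_force: [-0.3, -0.7, 0.3]
finger_gap: 30.3
finger_force: 0.0
```

Call:
carry_out(slide=[[-0.02, 0.05, 0.08], [-0.06, 0.14, 0.15], [-0.1, 0.26, 0.2], [-0.14, 0.38, 0.2], [-0.18, 0.5, 0.2], [-0.22, 0.62, 0.2], [-0.26, 0.74, 0.2], [-0.3, 0.84, 0.2], [-0.32, 0.9, 0.2], [-0.32, 0.9, 0.2]], dr=[[0, 0, 0], [0, 0, 0], [0, 0, 0], [0, 0, 0], [0, 0, 0], [0, 0, 0], [0, 0, 0], [0, 0, 0], [0, 0, 0], [0, 0, 0]], gripper=[32, 32, 32, 32, 32, 32, 32, 32, 32, 32])

```text
clock: 26.25
eef_pos: [421.3, 298.9, 297.6]
eef_rot: [3.141, -0.0, -2.898]
wrist_force: [0.3, -0.4, 0.1]
finger_gap: 29.8
finger_force: 0.0
```

Run:
```python
from h import *
import cv2
s=read_state();print({k:np.round(s[k],2).tolist() for k in("clock","eef_pos","wrist_force")})
a=camera("top");b=camera("scene")
r=lambda i:cv2.resize(i,(525,300),interpolation=cv2.INTER_CUBIC)
cv2.imwrite("pics/end.png",np.vstack([r(a[115:220,195:379]),r(b[150:260,120:313])])[:,:,::-1])
```

```text
{'clock': 26.25, 'eef_pos': [421.25, 298.94, 297.56], 'wrist_force': [0.29, -0.43, 0.06]}
```

View pics/end.png

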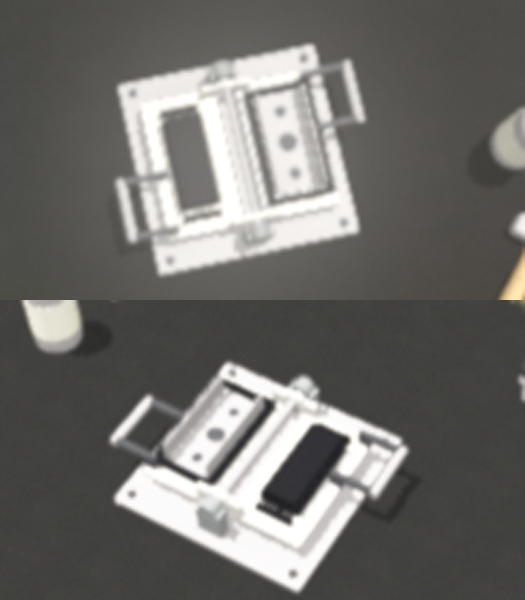

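The final picture shows both leaves flat, the black saddle block bare at (190,155), and the bracket in the tray with its open side up at (287,142). The can is where it was.

```bash
python3 -c "
from cell import *
print(sign_off())"
```

```text
the job is handed in; nothing more can be done
None
```

The bracket is turned over and lying in the tray with its open side up; both leaves are flat, the arm is clear, and I handed the job in at about 26 s.

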